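Get the middle bench stone out of the packed rack and clamp it for honing

TASK

I want to hone a chisel on the middle one of the five bench stones in the rack. They stand too tight to get hold of, so tip that one forward until it leans on the rack's front rail, draw it out and lay it on its wooden base on the bench; then take it again so that both its ends are free, lay it stone side up between the jaws of the stone holder and push the sliding jaw up snug against its end. Put it down, do not drop it, and leave the other stones standing in the rack and the sanding block where it lies.

Things in the scene. Friction and masses are not known exactly. Their poses are not given: they have to be found in the camera images.
- stone_middle: The stone to fetch, third of five alike in the row: abrasive slab 147 x 47 x 16 mm on a wooden base 150 x 50 x 12 mm, 28 mm thick in all, 0.34 to 0.53 kg. Origin: centre of the base's underside; x along the 150 mm, y along the 50 mm, z from the underside to the abrasive face. In the rack it stands on its -x end: x up, base to the front, abrasive face against the back board.
- stone_middle_head (a point): Centre of the stone's 50 x 28 mm end that is uppermost in the rack. The upper ends of all five stones are level, 160 mm over the bench, and free from above. Pressed lightly there with a fingertip and dragged level to the front, the stone turns about its lower front edge.
- stone_middle_foot (a point): Centre of the stone's other end, on which it stands in the rack.
- stone_rack: Fixed open-topped wooden rack; place and heading vary. Origin on the bench under the middle of the row, in the plane of the stones' fronts; -x points out of the front; it covers x -53 to 44, y -143 to 143 mm. Floor 10 mm thick, a 6 mm high kerb before the stones' feet; cheeks 140 mm high outside y +-128 mm; back board 132 mm high right behind the row. Stones stand 50.8 mm apart along y, 0.8 mm between them.
- rack_rail (a point): Middle of the rack's round front rail, 12 mm thick, along the rack's y, 37 mm before the stones' fronts, 95 mm over the bench. A stone tipped past 11 degrees falls the rest of the way against it and rests there safely, leaning 20 degrees to the front, its upper end some 25 mm clear before the row. To draw it out lift its foot over the rail.
- stone_a: One of the four other stones, alike in size and frame; which of the other four places it has varies. It must stay standing in the rack.
- stone_b: As stone_a.
- stone_d: As stone_a.
- stone_e: As stone_a.
- stone_holder: Fixed stone holder, place and heading vary: a board 252 x 82 mm, its top 18 mm over the bench, with two dark steel jaws 16 mm high and 79 mm wide. Origin: centre of the underside at bench level; x along the board. The fixed jaw's inner face is at x -91 mm, the sliding jaw is at the +x end. The stone may lie either end first.
- holder_fixed (a point): Middle of the fixed jaw's inner face, 26 mm over the bench. Each jaw has two 11 mm wide ears, 57 mm apart, that reach 12.5 mm past its inner face along the stone's sides, as high as the jaw: the stone's ends go down between the ears, so it must be held nearer its middle.
- jaw (a joint): Slide of the sliding jaw in m: 0 is open, with 182 mm between the jaws' inner faces; it grows, and the gap shrinks, as the jaw is pushed towards the fixed one. Starts at 0 to 0.010; about 0.032 with the 150 mm stone gripped. It drags with 1.5 N and stays where it is left.
- jaw_push (a point): Middle of the sliding jaw's outer face, 26 mm over the bench (the face is 79 mm wide, 16 mm high): push here along the holder's -x. The stone slides along with the jaw until it meets the fixed one.
- sanding_block: Bystander: hand sanding block with a white dome, 62 x 105 x 42 mm (x, y, z), lying on the bench to the right. Origin: centre of its underside. The bench between it, the rack and the holder is clear for laying the stone down (x about 0.49 to 0.63, y about -0.25 to -0.39).

How it is judged:
On the way, in this order (a step that is already met when the one before it is completed fails the run):
1. The middle stone leans forward in the rack, its foot still on the rack's floor (angle between stone_middle's own x axis and vertical between 0.22 and 0.6 rad and z of stone_middle_foot in the frame of stone_rack between 0 and 0.03 m and x of stone_middle_foot in the frame of stone_rack above -0.02 m), for 0.2 s.
2. The stone lies on its wooden base on the bench, let go (angle between stone_middle's own z axis and vertical below 0.06 rad and height (world z) of stone_middle below 0.005 m and contact force between the fingers and stone_middle below 0.2 N), for 0.2 s.
3. The stone lies between the jaws of the holder, abrasive face up (angle between stone_middle's own z axis and vertical below 0.06 rad and z of stone_middle in the frame of stone_holder between 0.0145 and 0.0215 m and y of stone_middle in the frame of stone_holder between -0.006 and 0.006 m and angle between the x axis of stone_middle and the x axis of stone_holder, either way round below 0.08 rad and x of stone_middle in the frame of stone_holder between -0.022 and 0.017 m), for 0.2 s.
At the end, for the whole second after the job is handed in: The middle stone lies flat (0.06 rad), abrasive face up, on the holder between the ears (6 mm off centre line, 0.08 rad at most), let go and at rest; the sliding jaw is closed on it with under 3.5 mm of play; the other four stones stand upright in the rack within 20 mm of their starts (angle between stone_middle's own z axis and vertical below 0.06 rad and z of stone_middle in the frame of stone_holder between 0.0145 and 0.0215 m and y of stone_middle in the frame of stone_holder between -0.006 and 0.006 m and x of stone_middle in the frame of stone_holder between -0.022 and 0.005 m and angle between the x axis of stone_middle and the x axis of stone_holder, either way round below 0.08 rad and value of joint jaw above 0.0285 m and contact force between the fingers and stone_middle below 0.2 N and linear speed of stone_middle below 0.02 m/s and angle between each of stone_a, stone_b, stone_d, stone_e's own x axis and vertical below 0.12 rad and distance of each of stone_a, stone_b, stone_d, stone_e from where it was at the start of the episode below 0.02 m); the robot touches nothing.
It fails at once if the middle stone is dropped (moves faster than 0.6 m/s while not held) (linear speed of stone_middle above 0.6 m/s and contact force between the fingers and stone_middle below 0.1 N).
It fails at once if another stone is tipped by more than 0.25 rad (angle between any of stone_a, stone_b, stone_d, stone_e's own x axis and vertical above 0.25 rad).
It fails at once if the sanding block is moved by more than 30 mm (distance of sanding_block from where it was at the start of the episode above 0.03 m).
It also fails if it takes over 72 s, if anything falls off the work surface, if the arm or the gripper's body presses on something with over 40 N, if the wrist force passes 120 N, or if a joint passes its speed limit or range.

ROBOT

A 6-joint arm with a two-finger parallel gripper is mounted at the origin on a cart in front of the work surface, level with it; the furniture and walls round the work are solid. World frame = base frame: x ahead of the robot, y to its left, z up, the work surface at z = 0. Lengths are in m, angles in rad, forces in N, time in s.
With the tool pointing down it reaches from about 0.35 to 0.8 m from the base axis. Payload 7.3 kg.
Tool frame: the origin (TCP) lies midway between the tips of the shut fingers; the grasp point (between the pads) lies 19 mm behind it (robot.tcp_to_grasp is the distance from the TCP to the grasp point, in m); z points along the fingers, y is the line along which they close (so a half turn about z gives the same grasp; the last joint's range is limited). The gripper opens to 85 mm and grips with 20 to 120 N. Pads are 22 mm wide; open, the fingers measure 114 mm over their backs; the gripper's body (76 mm by 85 mm) begins 54 mm behind the grasp point. The pads swing forward as they close: fully open they stand 13 mm farther back than shut.
Start: joints at [-1.484, 0.342, 1.524, -0, 1.275, -0.146], TCP at [0.121, -0.511, 0.231] pointing down, gripper open.
Joint ranges: [-2.53, 2.53], [-0.77, 2.02], [0.04, 2.7], [-1, 4.14], [0.28, 2.66], [-3.11, 3.11]. Speed limits (rad/s): [2.57, 2.57, 3.14, 3.14, 3.14, 3.14].

INTERFACE

Orientations are given as [roll, pitch, yaw] about the fixed x, y, z axes, in that order (R = Rz(yaw) Ry(pitch) Rx(roll)).
In Python, from station import robot gives the robot as it stands. The module is installed in compiled form; this text tells all that it offers.
- The arm moves only by the shell command python3 -m jog 'ROWS' [FORCE]. ROWS is JSON, a list of rows, each a list of 7 numbers: the closure in counts, from 0 (fully open) to 255 (shut), then the shift along the world's x, y, z in m, then the turn, a rotation vector about the world's x, y, z in degrees. In form: [[hand, x, y, z, ax, ay, az], ...]. A call has 1 to 20 rows; each row is the pose to reach, as a shift and turn from the pose commanded when the call began; what a row does not reach only later rows make up. A row lasts 1/8 s, in which the tool goes at most 62.5 mm and 10.7 degrees, less where a joint would pass 70% of its speed; a pose out of reach is approached as far as the arm can. A call with a gripper value outside its range is refused whole. The fingers move at their own pace and stop on an object; FORCE is the grip in N (left out, the last holds). Time passes only in rows, so rows that repeat a pose let the fingers close. It gives the time, the measured TCP pose, the force, the opening and the grip force at its end, in the units of the state.
- robot.read_state(): the state, without advancing time (a new reading comes with each control period).
- robot.snapshot(name): name is "scene" or "top" or "wrist"; returns the picture (420x560x3 uint8, blue, green, red); there is no depth.
- robot.get_calibration(name): a dict with "vertical_fov" (degrees; the focal length in pixels is half the picture's height over the tangent of half this angle, whatever the lens; pixels are square), "cx", "cy" (the principal point, pixels), "T" (4x4, takes a point from camera to world coordinates); the wrist camera has in their place "mount" (4x4, takes a point from camera to tool coordinates, whose origin is the TCP and whose axes are the flange's). Camera axes: x right, y down, z forward; pixel columns grow to the right and rows downward; lengths in m; the calibration is good to about 2 mm. A picture is of the moment at which its call begins: read the wrist's pose just before it. get_calibration takes no time and is no camera call.
- robot.close_job(): hands the job in; it is judged then, once.
The state is a dict: "clock": time; "joint_positions": joint angles; "qvel": joint speeds; "tau": joint torques, N m; "position": TCP position; "tcp_rot": TCP orientation; "wrist_force": force on the tool from outside, world axes, zero at the start; "moment": the same for the moment, N m; "finger_gap": opening from 0.0 (shut) to 1.0 (fully open); "gripper_force": force on a finger pad.
Only numpy, scipy, OpenCV 4.12 (cv2) and the standard library are available. Lean on these libraries where they do the work, as an engineer would, in place of code of your own. Each camera call takes 0.05 s, during which the arm holds its last target. There are 200 camera calls.

## Working session

There is one attempt and no reset: what is moved stays moved. The work goes in short steps, Python scripts to look and compute and a shell command to move; the robot and the scene stay as the last step left them, time stands still between calls to the robot, and variables do not carry over. Pictures are saved under pics/ and viewed, at most 10 in all, crops included, and the job is handed in when it is done.

```bash
mkdir -p pics; python3 - <<'E'
from station import robot
import cv2,numpy as np
s=robot.read_state();print({k:np.round(v,3).tolist() for k,v in s.items()})
for n in ["scene","top"]:
    cv2.imwrite(f"pics/{n}0.png",robot.snapshot(n)); c=robot.get_calibration(n);print(n,c)
print(robot.get_calibration("wrist"))
a=cv2.imread("pics/scene0.png");b=cv2.imread("pics/top0.png")
E
```

```text
{'clock': 0.0, 'joint_positions': [-1.484, 0.343, 1.525, -0.0, 1.275, -0.146], 'qvel': [-0.002, -0.001, -0.0, 0.001, 0.001, 0.0], 'tau': [0.0, -43.368, -24.601, -0.0, 0.008, 0.0], 'position': [0.121, -0.51, 0.231], 'tcp_rot': [-3.14, -0.0, 0.233], 'wrist_force': [-0.171, 1.354, 0.287], 'moment': [0.004, -0.037, 0.037], 'gripper_force': 0.0, 'finger_gap': 1.0}
scene {'vertical_fov': 54.87939868378517, 'cx': 279.4701188349026, 'cy': 210.83842856786254, 'T': array([[-0.91148592, -0.31302232,  0.26685285,  0.24625309],
       [-0.41131329,  0.69967469, -0.58418894,  0.40770868],
       [-0.00384601, -0.64224011, -0.76649386,  0.89150735],
       [ 0.        ,  0.        ,  0.        ,  1.        ]])}
top {'vertical_fov': 56.55405645698456, 'cx': 284.89450226629833, 'cy': 213.66573925782876, 'T': array([[-0.01203649, -0.99572132,  0.09161975,  0.44656584],
       [-0.99941336,  0.01491775,  0.03082847, -0.20560312],
       [-0.03206332, -0.09119493, -0.99531675,  0.96334269],
       [ 0.        ,  0.        ,  0.        ,  1.        ]])}
{'vertical_fov': 58.86664923117826, 'cx': 279.15850699421657, 'cy': 210.50933992005366, 'mount': array([[ 1.02252557e-03, -9.50169730e-01, -3.11731356e-01,
         7.94063533e-02],
       [ 9.99999434e-01,  8.79482497e-04,  5.99449943e-04,
         2.90399569e-04],
       [-2.95416920e-04, -3.11731792e-01,  9.50170091e-01,
        -1.42625771e-01],
       [ 0.00000000e+00,  0.00000000e+00,  0.00000000e+00,
         1.00000000e+00]])}
```

View pics/top0.png

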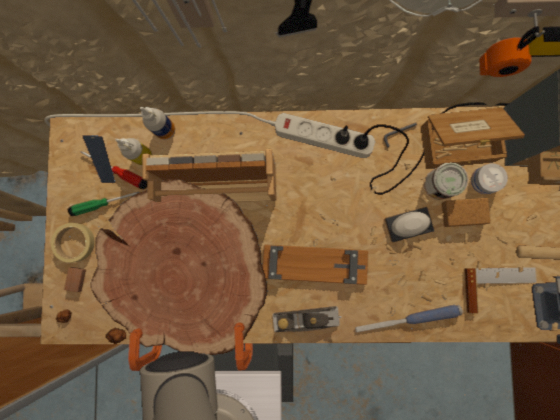

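View pics/scene0.png

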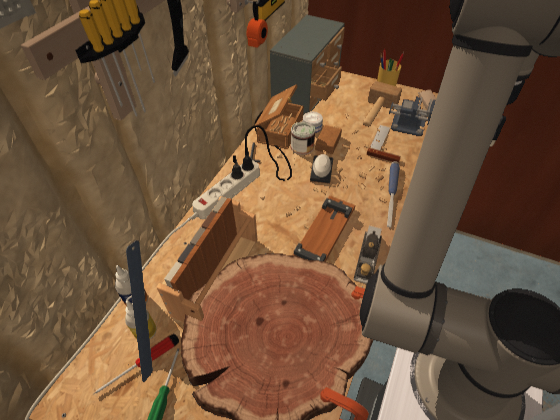

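The top view shows the rack at about (210,175), with its stones in the row at rows 155-165 and its rail at about row 185. The holder is at about (318,265) with its sliding jaw near (350,265), and the sanding block is at (410,224). I'll enlarge the rack and the holder.

```bash
cat > h.py <<'E'
import numpy as np,cv2
from scipy.spatial.transform import Rotation as R
from station import robot
def cam(n,s=None):
    c=robot.get_calibration(n)
    if n=="wrist":
        T=np.eye(4);T[:3,:3]=R.from_euler("xyz",s["tcp_rot"]).as_matrix();T[:3,3]=s["position"];T=T@c["mount"]
    else:T=c["T"]
    return T,210/np.tan(np.radians(c["vertical_fov"]/2)),c["cx"],c["cy"]
def ray(C,u,v,z):
    T,f,cx,cy=C
    d=T[:3,:3]@[(u-cx)/f,(v-cy)/f,1];o=T[:3,3]
    return o+d*(z-o[2])/d[2]
def proj(C,p):
    T,f,cx,cy=C
    q=T[:3,:3].T@(np.asarray(p)-T[:3,3]);return q[:2]/q[2]*f+[cx,cy]
E
python3 - <<'E'
import cv2,numpy as np
a=cv2.imread("pics/top0.png")
r=cv2.resize(a[145:205,135:285],None,fx=5,fy=5,interpolation=2)
h=cv2.resize(a[235:292,240:390],None,fx=5,fy=5,interpolation=2)
for i in range(0,750,50):
    for m in (r,h): cv2.line(m,(i,0),(i,6),(0,255,0),1)
for j in range(0,300,50):
    for m in (r,h): cv2.line(m,(0,j),(6,j),(0,255,0),1)
cv2.imwrite("pics/crop.png",np.vstack([r,h]))
E
```

```text
(no output)
```

View pics/crop.png

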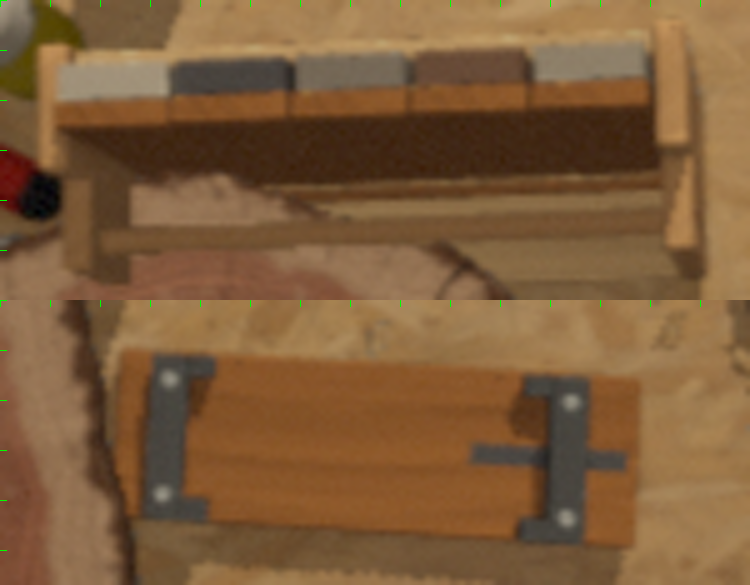

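```bash
python3 - <<'E'
from h import *
C=cam("top")
P=lambda x,y,z,oy:ray(C,(x+.5)/5-.5+(135 if oy==0 else 240),((y-(300 if oy else 0))+.5)/5-.5+(145 if oy==0 else 235),z)
pr=lambda n,p:print(n,np.round(p,4))
f=[P(x,y,.16,0) for x,y in[(57,127),(170,123),(292,117),(410,111),(527,108),(648,103)]]
for p in f: pr("front",p)
pr("backL",P(57,66,.16,0));pr("backR",P(645,45,.16,0))
pr("railL",P(105,240,.095,0));pr("railR",P(665,220,.095,0))
d=f[-1]-f[0];pr("len",[np.linalg.norm(d),np.degrees(np.arctan2(d[1],d[0]))])
pr("mid",(f[0]+f[-1])/2)
for n,x,y,z in[("bTL",120,350,.018),("bTR",640,378,.018),("bBR",635,546,.018),("bBL",133,520,.018),("fj rivetT",170,379,.034),("fj rivetB",163,494,.034),("sj T",571,402,.034),("sj B",567,518,.034),("fin T",187,375,.034),("fin B",181,500,.034),("sjoutT",588,380,.034),("sjoutB",583,542,.034),("sin T",551,395,.034),("sinB",548,520,.034),("fearT",215,365,.034),("fearB",207,510,.034),("searT",523,385,.034),("searB",518,530,.034)]: pr(n,P(x,y,z,1))
E
```

```text
front [0.6176 0.1118 0.16  ]
front [0.6184 0.0636 0.16  ]
front [0.62   0.0117 0.16  ]
front [ 0.6216 -0.0383  0.16  ]
front [ 0.622  -0.0877  0.16  ]
front [ 0.6231 -0.1386  0.16  ]
backL [0.6438 0.1124 0.16  ]
backR [ 0.6479 -0.1375  0.16  ]
railL [0.5789 0.1144 0.095 ]
railR [ 0.5837 -0.1404  0.095 ]
len [  0.2505 -88.7332]
mid [ 0.6203 -0.0134  0.16  ]
bTL [ 0.4592 -0.1239  0.018 ]
bTR [ 0.4427 -0.3735  0.018 ]
bBR [ 0.3632 -0.3687  0.018 ]
bBL [ 0.3778 -0.1296  0.018 ]
fj rivetT [ 0.445  -0.1489  0.034 ]
fj rivetB [ 0.3909 -0.1451  0.034 ]
sj T [ 0.4319 -0.338   0.034 ]
sj B [ 0.3779 -0.3346  0.034 ]
fin T [ 0.4468 -0.157   0.034 ]
fin B [ 0.3881 -0.1536  0.034 ]
sjoutT [ 0.4421 -0.3463  0.034 ]
sjoutB [ 0.3667 -0.3418  0.034 ]
sin T [ 0.4353 -0.3287  0.034 ]
sinB [ 0.377  -0.3257  0.034 ]
fearT [ 0.4513 -0.1704  0.034 ]
fearB [ 0.3833 -0.1658  0.034 ]
searT [ 0.4402 -0.3157  0.034 ]
searB [ 0.3725 -0.3116  0.034 ]
```

The sizes all come out as given: the row is 250.5 mm long, the gap between the jaws is about 172 mm, and both headings agree. Next I go above the middle stone's head.

```bash
python3 -m jog '[[255,0.05,0.05,0.03,0,0,-6],[255,0.513,0.498,0.03,0,0,-12],[255,0.513,0.498,0.03,0,0,-12],[255,0.513,0.498,0.03,0,0,-12],[255,0.513,0.498,0.03,0,0,-12],[255,0.513,0.498,0.03,0,0,-12],[255,0.513,0.498,0.03,0,0,-12],[255,0.513,0.498,0.03,0,0,-12],[255,0.513,0.498,0.03,0,0,-12],[255,0.513,0.498,0.03,0,0,-12],[255,0.513,0.498,0.03,0,0,-12],[255,0.513,0.498,0.03,0,0,-12],[255,0.513,0.498,0.03,0,0,-12],[255,0.513,0.498,0.03,0,0,-12],[255,0.513,0.498,0.03,0,0,-12],[255,0.513,0.498,0.03,0,0,-12]]'
python3 - <<'E'
from h import *
s=robot.read_state();im=robot.snapshot("wrist");cv2.imwrite("pics/w1.png",im)
C=cam("wrist",s)
print(np.round(s["position"],4),np.round(s["tcp_rot"],3),np.round(s["joint_positions"],2),s["wrist_force"])
print("tcp px",proj(C,s["position"]),"expected head corners",[np.round(proj(C,p)).tolist() for p in [(.6203,.0122,.16),(.6203,-.0386,.16),(.6483,.0122,.16),(.6483,-.0386,.16)]])
E
```

```text
clock: 2.1
position: [0.6337, -0.0138, 0.2618]
tcp_rot: [3.141, -0.0, 0.022]
wrist_force: [-1.3, -0.4, 0.1]
finger_gap: -0.001
gripper_force: 0.0
[ 0.6337 -0.0138  0.2618] [ 3.141 -0.     0.022] [-0.14  0.53  1.14 -0.    1.47  1.41] [-1.29105068 -0.37375758  0.13258912]
tcp px [277.94728759 282.64672182] expected head corners [[241.0, 227.0], [313.0, 229.0], [240.0, 188.0], [315.0, 190.0]]
```

View pics/w1.png

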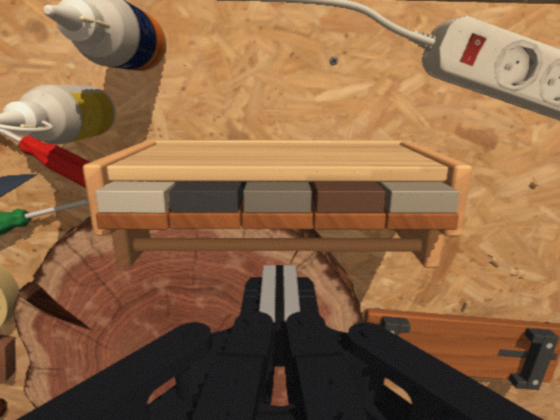

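The wrist view puts the middle stone's head at columns 242-314 and rows 182-228. That is within a pixel or so of the prediction, apart from its back edge, so I descend.

```bash
python3 -m jog '[[255,0.002,0,-0.05,0,0,0],[255,0.002,0,-0.09,0,0,0],[255,0.002,0,-0.098,0,0,0],[255,0.002,0,-0.100,0,0,0],[255,0.002,0,-0.100,0,0,0]]'; python3 -m jog '[[255,0,0,-0.001,0,0,0],[255,0,0,-0.002,0,0,0],[255,0,0,-0.002,0,0,0]]'
```

```text
clock: 2.78
position: [0.6371, -0.0131, 0.1633]
tcp_rot: [3.141, -0.003, 0.023]
wrist_force: [-0.3, 0.5, -0.1]
finger_gap: 0.0
gripper_force: 0.0
clock: 3.15
position: [0.6365, -0.0129, 0.16]
tcp_rot: [3.141, -0.001, 0.023]
wrist_force: [0.3, 0.7, 3.2]
finger_gap: -0.005
gripper_force: 1.6
```

```bash
python3 -m jog '[[255,0,0,-0.001,0,0,0],[255,-0.004,0,-0.001,0,0,0],[255,-0.008,0,0,0,0,0],[255,-0.012,0,0,0,0,0],[255,-0.012,0,0,0,0,0]]'
```

```text
clock: 3.78
position: [0.6244, -0.013, 0.1602]
tcp_rot: [3.141, -0.002, 0.023]
wrist_force: [0.8, -0.3, 5.7]
finger_gap: -0.002
gripper_force: 3.0
```

```bash
python3 -m jog '[[255,-0.004,0,0,0,0,0],[255,-0.008,0,0.0,0,0,0],[255,-0.012,0,0,0,0,0],[255,-0.012,0,0,0,0,0]]'; python3 - <<'E'
from h import *
s=robot.read_state();a=robot.snapshot("wrist");b=robot.snapshot("top")
cv2.imwrite("pics/w2.png",np.vstack([cv2.resize(a[130:330,130:430],(750,500)),]))
E
```

```text
clock: 4.28
position: [0.6124, -0.013, 0.1602]
tcp_rot: [3.141, -0.002, 0.023]
wrist_force: [0.1, -0.7, 6.2]
finger_gap: 0.001
gripper_force: 2.8
```

View pics/w2.png

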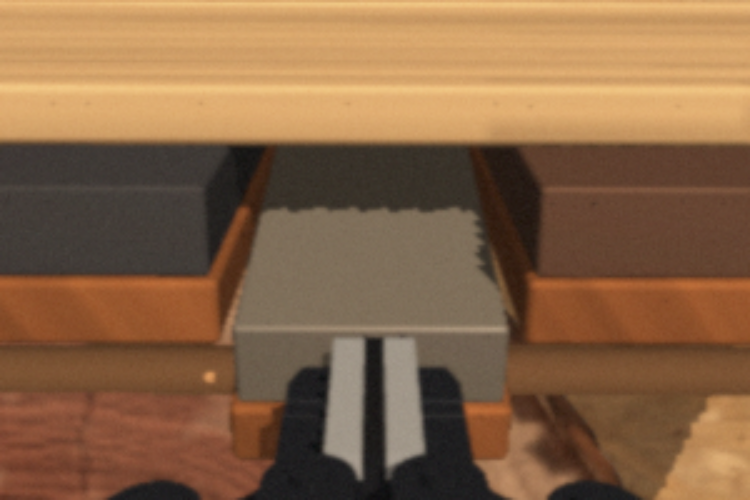

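The middle stone has tipped about 9° and its neighbours still stand. I keep dragging it.

```bash
python3 -m jog '[[255,-0.005,0,0,0,0,0],[255,-0.010,0,0,0,0,0],[255,-0.015,0,-0.001,0,0,0],[255,-0.020,0,-0.001,0,0,0],[255,-0.025,0,-0.001,0,0,0],[255,-0.028,0,-0.001,0,0,0],[255,-0.028,0,0.04,0,0,0],[255,-0.028,0,0.08,0,0,0],[255,-0.028,0,0.11,0,0,0],[0,0.03,0,0.13,0,0,0],[0,0.03,0,0.13,0,0,0]]'; python3 - <<'E'
from h import *
s=robot.read_state();a=robot.snapshot("wrist")
cv2.imwrite("pics/w3.png",a);C=cam("wrist",s);print(s["position"],s["joint_positions"])
# expected head corners leaning 20 deg
o=np.array([.6203,-.0134,0]);h=.022;M=R.from_euler("z",h).as_matrix()
t=np.radians(20)
for z in(0,28):
  for y in(-.025,.025):
    p=np.array([-.15*np.sin(t)+z/1e3*np.cos(t),y,.01+.15*np.cos(t)+z/1e3*np.sin(t)]);w=o+M@p
    print(z,y,w.round(4),proj(C,w).round(1))
E
```

```text
clock: 5.75
position: [0.6453, -0.013, 0.2887]
tcp_rot: [3.141, -0.002, 0.024]
wrist_force: [-0.8, 0.6, -0.3]
finger_gap: 0.418
gripper_force: 0.0
[ 0.64526573 -0.01303492  0.28872386] [-1.38930708e-01  5.42972547e-01  1.04780095e+00  1.58839014e-04
  1.54854472e+00  1.40832008e+00]
0 -0.025 [ 0.5696 -0.0395  0.151 ] [307.5 282.6]
0 0.025 [0.5685 0.0105 0.151 ] [248.4 282.5]
28 -0.025 [ 0.5959 -0.0389  0.1605] [309.3 259.2]
28 0.025 [0.5948 0.011  0.1605] [246.8 259.1]
```

View pics/w3.png

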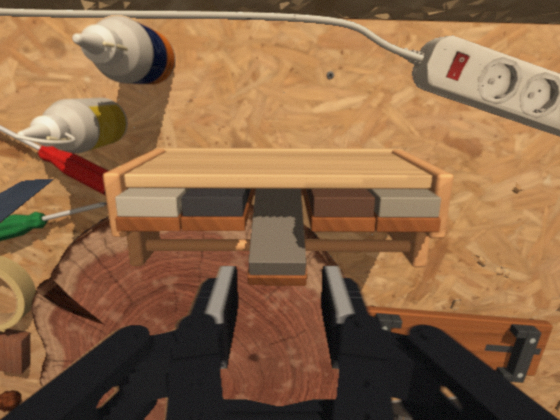

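The stone now leans on the rail, with its head at rows 262-284 and columns 249-307, as the 20° model predicts. The other four still stand. I'll grip its sides with the tool tilted 10°.

```bash
python3 -m jog '[[0,-0.02,-0.001,-0.04,-0.2,8,0],[0,-0.042,-0.001,-0.09,-0.2,10,0],[0,-0.042,-0.001,-0.104,-0.2,10,0],[0,-0.045,-0.001,-0.12,-0.2,10,0],[0,-0.048,-0.001,-0.14,-0.2,10,0],[0,-0.052,-0.001,-0.16,-0.2,10,0],[0,-0.054,-0.001,-0.173,-0.2,10,0],[0,-0.054,-0.001,-0.173,-0.2,10,0]]'; python3 - <<'E'
from h import *
a=robot.snapshot("wrist");b=robot.snapshot("scene")
cv2.imwrite("pics/w4.png",np.hstack([cv2.resize(a[150:420,130:430],(400,360)),cv2.resize(b[170:350,130:330],(400,360))]))
E
```

```text
clock: 6.8
position: [0.5881, -0.0138, 0.1164]
tcp_rot: [-3.141, 0.175, 0.023]
wrist_force: [0.5, -0.3, 0.2]
finger_gap: 1.002
gripper_force: 0.0
```

View pics/w4.png

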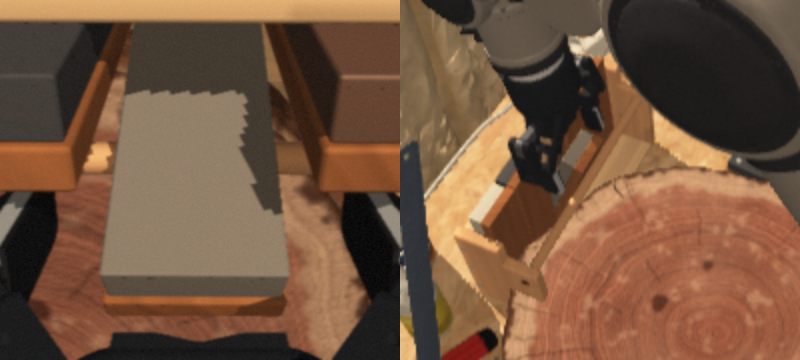

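The open fingers straddle the leaning head and nothing else is touched. I close on it.

```bash
python3 -m jog '[[0,0.003,0,0,0,0,0],[150,0.003,0,0,0,0,0],[200,0.003,0,0,0,0,0],[255,0.003,0,0,0,0,0],[255,0.003,0,0,0,0,0],[255,0.003,0,0,0,0,0],[255,0.003,0,0,0,0,0]]' 100
```

```text
clock: 7.78
position: [0.5914, -0.0137, 0.1173]
tcp_rot: [-3.141, 0.173, 0.024]
wrist_force: [-0.9, 1.0, 5.7]
finger_gap: 0.541
gripper_force: 101.4
```

```bash
python3 -m jog '[[255,-0.003,0,0.008,0,0,0],[255,-0.010,0,0.03,0,0,0],[255,-0.018,0,0.05,0,0,0],[255,-0.026,0,0.075,0,0,0],[255,-0.035,0,0.10,0,0,0],[255,-0.044,0,0.125,0,0,0],[255,-0.06,0,0.16,0,0,0],[255,-0.08,0,0.18,0,0,0],[255,-0.09,0,0.19,0,0,0],[255,-0.09,0,0.19,0,0,0]]'; python3 - <<'E'
from h import *
a=robot.snapshot("top");b=robot.snapshot("scene");print(robot.read_state()["joint_positions"])
cv2.imwrite("pics/w5.png",np.hstack([cv2.resize(a[130:310,130:330],(400,360)),cv2.resize(b[150:350,130:350],(400,360))]))
E
```

```text
clock: 9.02
position: [0.5006, -0.0138, 0.307]
tcp_rot: [-3.141, 0.174, 0.023]
wrist_force: [0.8, 0.0, -3.3]
finger_gap: 0.54
gripper_force: 103.1
[-0.16081036  0.35799159  1.30900859 -0.03141888  1.64755147  1.38690537]
```

View pics/w5.png

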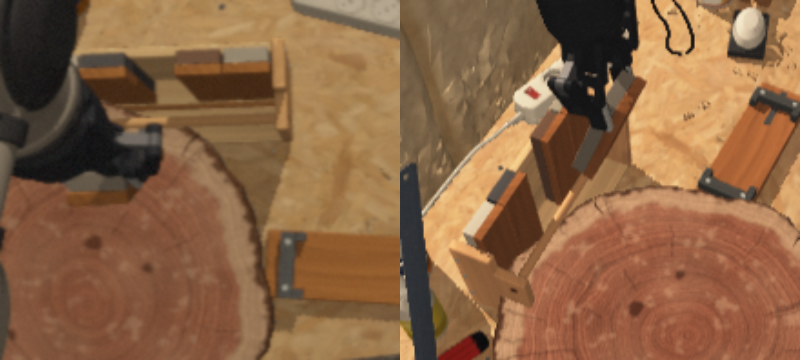

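The stone is drawn out, the force reads about 3 N of weight, and the other four still stand. Before laying it down I need to know whether the wrist can reach the pose, so I fit a simple kinematic model to the recorded states.

```bash
cat > k.py <<'E'
import numpy as np
from scipy.optimize import least_squares
from scipy.spatial.transform import Rotation as R
from h import robot
s=robot.read_state()
D=[([-1.484,.3428,1.5245,0,1.2745,-.146],[.121,-.5105,.231],[-3.14,0,.233]),
([-.14,.53,1.14,0,1.47,1.41],[.6337,-.0138,.2618],[3.141,0,.022]),
([-.1389,.54297,1.0478,0,1.54854,1.40832],[.64527,-.01303,.28872],[3.141,-.002,.024]),
(s["joint_positions"],s["position"],s["tcp_rot"])]
def fk(q,p,sg=1):
    h,L2,L3,L6,d=p
    E=lambda a,t:R.from_euler(a,t)
    r=E("z",q[0]);x=np.array([0,0,h])
    r=r*E("y",q[1]);x=x+r.apply([0,d,L2])
    r=r*E("y",q[2]);x=x+r.apply([0,0,L3])
    r=r*E("z",sg*q[3])*E("y",q[4]);x=x+r.apply([0,0,L6])
    return x,r*E("z",q[5]-np.pi/2+np.pi)
def res(p,sg=1,w=1):
    o=[]
    for q,x,e in D[:]:
        X,r=fk(q,p,sg);o+=list((X-x)*w)
    return np.array(o)
lo=[.0,.2,.2,.1,-.2];hi=[.6,.7,.7,.5,.2]
best=least_squares(res,[.3,.4,.4,.3,.07],bounds=(lo,hi));P=best.x
for sg in(1,-1):
    print(sg,[np.round(np.degrees((fk(q,P,sg)[1].inv()*R.from_euler("xyz",e)).as_rotvec()),1).tolist() for q,x,e in D]) if __name__=="__main__" else 0
if __name__=="__main__":print(P.round(3),np.abs(best.fun).max(),(best.fun.reshape(-1,3)*1e3).round(1).tolist())
E
python3 k.py
```

```text
1 [[0.1, -0.0, -0.0], [-0.0, -0.1, -0.1], [-0.0, -0.0, -0.0], [0.0, -0.0, -0.0]]
-1 [[0.1, -0.0, -0.0], [-0.0, -0.1, -0.1], [-0.0, -0.0, -0.0], [-3.5, -0.7, 0.3]]
[0.116 0.538 0.359 0.284 0.076] 0.004815990730969388 [[-0.1, -4.8, 3.2], [0.1, 1.0, -0.8], [-3.7, -0.2, -2.9], [-0.0, 0.3, 0.5]]
```

```bash
cat > plan.py <<'E'
from k import *
lim=np.array([[-2.53,2.53],[-.77,2.02],[.04,2.7],[-1,4.14],[.28,2.66],[-3.11,3.11]])
def ik(x,r,q0):
    f=lambda q:np.r_[(fk(q,P)[0]-x)*5,(fk(q,P)[1].inv()*r).as_rotvec()]
    return least_squares(f,np.clip(q0,lim[:,0]+.01,lim[:,1]-.01),bounds=(lim[:,0]+.005,lim[:,1]-.005))
def target(psi,E,c,s,flip=0):
    """tool z elevation E below horizontal, heading psi; c = stone centre xy; s = dist centre->G"""
    u=np.array([np.cos(psi),np.sin(psi),0]);z=u*np.cos(E)-np.array([0,0,np.sin(E)])
    y=np.array([u[1],-u[0],0]);x=np.cross(y,z)
    G=np.r_[c,.021]-s*u
    return G+.024*z,R.from_matrix(np.c_[x,y,z])
E
python3 - <<'E'
from plan import *
rng=np.random.default_rng(0)
for c in([.58,-.33],):
  for E in(30,35):
    for psi in range(-130,40,15):
        x,r=target(np.radians(psi),np.radians(E),c,.055)
        sol=[]
        for k in range(14):
            o=ik(x,r,rng.uniform(lim[:,0],lim[:,1]))
            if o.cost<1e-5 and not any(np.abs(o.x-t).max()<.05 for t in sol):sol.append(o.x)
        print(E,psi,[t.round(2).tolist() for t in sol])
E
```

```text
30 -130 [[-0.25, 1.09, 1.12, -0.9, 1.57, -2.38]]
30 -115 []
30 -100 []
30 -85 []
30 -70 []
30 -55 [[-0.41, 0.76, 2.23, 3.74, 0.92, -1.67]]
30 -40 [[-0.58, 0.75, 2.33, 3.26, 0.99, -1.58]]
30 -25 [[-0.77, 0.75, 2.35, 2.8, 1.01, -1.56]]
30 -10 [[-0.93, 0.76, 2.28, 2.34, 0.97, -1.48]]
30 5 [[-1.03, 0.78, 2.13, 1.89, 0.96, -1.32]]
30 20 [[-1.07, 0.82, 1.94, 1.49, 1.03, -1.13]]
30 35 [[-1.08, 0.88, 1.72, 1.19, 1.18, -0.99]]
35 -130 [[-0.26, 1.06, 1.14, -0.84, 1.51, -2.4]]
35 -115 [[-0.23, 0.96, 1.4, -0.99, 1.28, -2.38]]
35 -100 []
35 -85 []
35 -70 []
35 -55 [[-0.43, 0.72, 2.2, 3.78, 0.78, -1.73]]
35 -40 [[-0.59, 0.71, 2.29, 3.27, 0.82, -1.59]]
35 -25 [[-0.76, 0.7, 2.31, 2.78, 0.84, -1.52]]
35 -10 [[-0.91, 0.71, 2.24, 2.3, 0.83, -1.4]]
35 5 [[-1.01, 0.74, 2.11, 1.83, 0.85, -1.22]]
35 20 [[-1.05, 0.79, 1.93, 1.43, 0.95, -1.05]]
35 35 [[-1.06, 0.85, 1.72, 1.14, 1.12, -0.93]]
```

```bash
python3 - <<'E'
from plan import *
r0=R.from_euler("xyz",s["tcp_rot"]);x0=np.array(s["position"]);q=np.array(s["joint_positions"])
psi,E=np.radians(45),np.radians(30)
xt,rt=target(psi,E,[.58,-.29],.055)
rv=(rt*r0.inv()).as_rotvec();print("rotvec deg",np.degrees(rv).round(1),"target tcp",xt.round(4),"shift",(xt-x0).round(4))
a=np.array([.50,-.33,.31])
way=[(x0+(a-x0)*t,r0) for t in np.linspace(0,1,6)]+[(a+(np.r_[xt[:2],.31]-a)*t,R.from_rotvec(rv*t)*r0) for t in np.linspace(0,1,11)[1:]]+[(np.r_[xt[:2],z],rt) for z in(.2,.1,.05,xt[2])]
for x,r in way:
    o=ik(x,r,q);print(np.round(x,2),o.x.round(2),round(o.cost,6),np.abs(o.x-q).max().round(2));q=o.x
E
```

```text
rotvec deg [ 28.1 -65.8  38. ] target tcp [ 0.5558 -0.3142  0.009 ] shift [ 0.0547 -0.3004 -0.2966]
[ 0.5  -0.01  0.31] [-0.16  0.36  1.31 -0.03  1.65  1.39] 0.0 0.0
[ 0.5  -0.08  0.31] [-0.27  0.37  1.29 -0.05  1.65  1.27] 0.0 0.11
[ 0.5  -0.14  0.31] [-0.38  0.39  1.26 -0.07  1.66  1.17] 0.0 0.11
[ 0.5  -0.2   0.31] [-0.48  0.43  1.19 -0.08  1.67  1.06] 0.0 0.1
[ 0.5  -0.27  0.31] [-0.57  0.48  1.11 -0.1   1.7   0.97] 0.0 0.1
[ 0.5  -0.33  0.31] [-0.66  0.54  0.99 -0.11  1.74  0.88] 0.0 0.11
[ 0.51 -0.33  0.31] [-0.7   0.5   1.05 -0.01  1.66  0.78] 0.0 0.1
[ 0.51 -0.33  0.31] [-0.74  0.47  1.1   0.1   1.59  0.67] 0.0 0.11
[ 0.52 -0.33  0.31] [-0.78  0.45  1.16  0.21  1.53  0.54] 0.0 0.12
[ 0.52 -0.32  0.31] [-0.83  0.44  1.21  0.33  1.48  0.41] 0.0 0.14
[ 0.53 -0.32  0.31] [-0.88  0.43  1.25  0.45  1.46  0.27] 0.0 0.14
[ 0.53 -0.32  0.31] [-0.92  0.43  1.29  0.58  1.45  0.12] 0.0 0.15
[ 0.54 -0.32  0.31] [-0.96  0.45  1.32  0.7   1.46 -0.03] 0.0 0.15
[ 0.54 -0.32  0.31] [-0.99  0.47  1.35  0.81  1.49 -0.17] 0.0 0.14
[ 0.55 -0.32  0.31] [-1.01  0.5   1.37  0.91  1.54 -0.3 ] 0.0 0.13
[ 0.56 -0.31  0.31] [-1.03  0.54  1.38  1.    1.59 -0.43] 0.0 0.12
[ 0.56 -0.31  0.2 ] [-1.03  0.64  1.54  1.01  1.45 -0.64] 0.0 0.22
[ 0.56 -0.31  0.1 ] [-1.03  0.76  1.63  1.04  1.34 -0.83] 0.0 0.18
[ 0.56 -0.31  0.05] [-1.03  0.83  1.66  1.06  1.3  -0.92] 0.0 0.09
[ 0.56 -0.31  0.01] [-1.03  0.9   1.67  1.08  1.26 -0.98] 0.0 0.07
```

The model shows a smooth path to a lay-down heading of 45°. I carry the stone across and turn it, stopping high.

```bash
python3 -m jog '[[255,0,-0.03,0,0,0,0],[255,0,-0.08,0,0,0,0],[255,0,-0.13,0,0,0,0],[255,0,-0.18,0,0,0,0],[255,0,-0.23,0,0,0,0],[255,0,-0.28,0,0,0,0],[255,0,-0.31,0,0,0,0],[255,0.005,-0.31,0,2.8,-6.6,3.8],[255,0.01,-0.31,0,5.6,-13.2,7.6],[255,0.015,-0.31,0,8.4,-19.7,11.4],[255,0.02,-0.31,0,11.2,-26.3,15.2],[255,0.025,-0.31,0,14,-32.9,19],[255,0.03,-0.31,0,16.9,-39.5,22.8],[255,0.035,-0.305,0,19.7,-46.1,26.6],[255,0.04,-0.30,0,22.5,-52.6,30.4],[255,0.05,-0.30,0,25.3,-59.2,34.2],[255,0.055,-0.30,-0.03,28.1,-65.8,38],[255,0.055,-0.30,-0.08,28.1,-65.8,38],[255,0.055,-0.30,-0.12,28.1,-65.8,38],[255,0.055,-0.30,-0.13,28.1,-65.8,38]]'; python3 - <<'E'
from h import *
a=robot.snapshot("top");b=robot.snapshot("scene");print(robot.read_state()["joint_positions"])
cv2.imwrite("pics/w6.png",np.hstack([cv2.resize(a[130:310,240:440],(400,360)),cv2.resize(b[100:300,200:420],(400,360))]))
E
```

```text
clock: 11.62
position: [0.5554, -0.3132, 0.1722]
tcp_rot: [-3.129, -1.047, 0.774]
wrist_force: [-0.5, 0.1, -2.7]
finger_gap: 0.534
gripper_force: 103.7
[-1.06968068  0.74253558  1.46855436  0.98927505  1.4676707  -0.68418991]
```

View pics/w6.png

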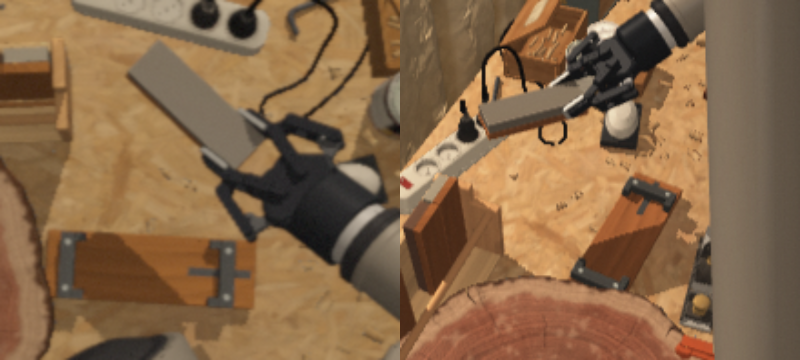

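The stone is held about level above the clear patch of bench. I lower it.

```bash
python3 -m jog '[[255,0,0,-0.05,0,0,0],[255,0,0,-0.1,0,0,0],[255,0,0,-0.13,0,0,0],[255,0,0,-0.145,0,0,0],[255,0,0,-0.150,0,0,0],[255,0,0,-0.150,0,0,0],[255,0,0,-0.150,0,0,0]]';python3 -m jog '[[255,0,0,-0.003,0,0,0],[255,0,0,-0.006,0,0,0],[255,0,0,-0.006,0,0,0]]'
```

```text
clock: 12.6
position: [0.5565, -0.3144, 0.0277]
tcp_rot: [3.136, -1.047, 0.79]
wrist_force: [0.1, -0.0, -3.0]
finger_gap: 0.537
gripper_force: 103.7
clock: 12.98
position: [0.5561, -0.3137, 0.02]
tcp_rot: [3.141, -1.047, 0.786]
wrist_force: [0.3, -0.4, -3.0]
finger_gap: 0.538
gripper_force: 103.7
```

```bash
python3 -m jog '[[255,0,0,-0.003,0,0,0],[255,0,0,-0.006,0,0,0],[255,0,0,-0.006,0,0,0]]';python3 -m jog '[[255,0,0,-0.002,0,0,0],[255,0,0,-0.003,0,0,0],[255,0,0,-0.003,0,0,0]]'
```

```text
clock: 13.35
position: [0.556, -0.3137, 0.0139]
tcp_rot: [-3.142, -1.047, 0.785]
wrist_force: [0.3, -0.8, -3.8]
finger_gap: 0.541
gripper_force: 103.7
clock: 13.72
position: [0.5562, -0.3139, 0.0122]
tcp_rot: [3.139, -1.048, 0.788]
wrist_force: [-3.4, 0.1, 3.6]
finger_gap: 0.539
gripper_force: 104.4
```

```bash
python3 -m jog '[[255,0,0,-0.001,0,0,0],[255,0,0,-0.0015,0,0,0],[255,0,0,-0.0015,0,0,0]]'; python3 - <<'E'
from h import *
s=robot.read_state();print(s["moment"])
b=robot.snapshot("scene");cv2.imwrite("pics/w7.png",cv2.resize(b[130:250,210:370],(800,600),interpolation=2))
E
```

```text
clock: 14.1
position: [0.5562, -0.3139, 0.0122]
tcp_rot: [3.138, -1.05, 0.789]
wrist_force: [-7.3, 1.3, 12.2]
finger_gap: 0.537
gripper_force: 105.2
[ 0.59911821 -0.17247167  0.57759803]
```

View pics/w7.png

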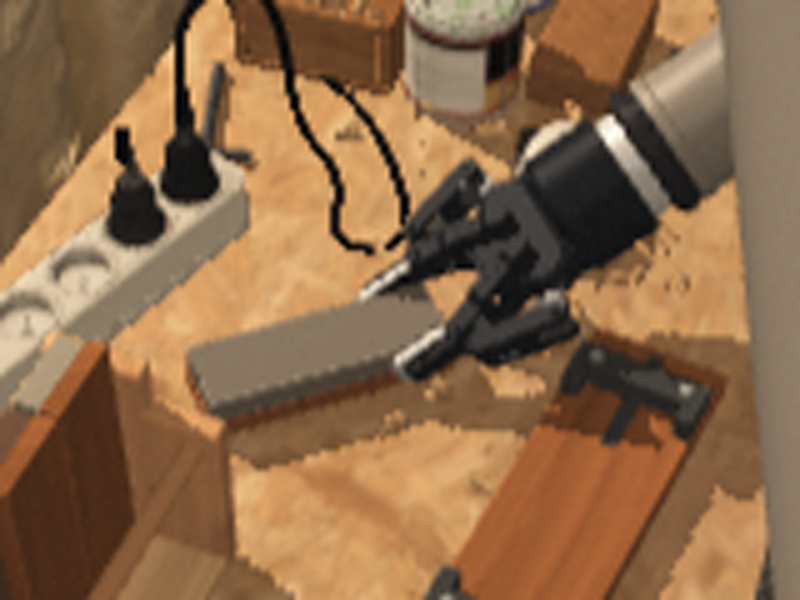

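The stone sits on the bench or within a few millimetres of it. I ease off the press and let go.

```bash
python3 -m jog '[[255,0,0,0.001,0,0,0],[120,0,0,0.001,0,0,0],[60,0,0,0.001,0,0,0],[0,0,0,0.001,0,0,0],[0,0,0,0.001,0,0,0],[0,0,0,0.001,0,0,0],[0,0,0,0.001,0,0,0]]' 20
```

```text
clock: 15.02
position: [0.5561, -0.3138, 0.0107]
tcp_rot: [3.141, -1.047, 0.786]
wrist_force: [-0.9, 0.1, 0.3]
finger_gap: 1.002
gripper_force: 0.0
```

```bash
python3 -m jog '[[0,-0.02,-0.02,0.016,0,0,0],[0,-0.05,-0.05,0.041,0,0,0],[0,-0.07,-0.07,0.06,0,0,0],[0,-0.07,-0.07,0.11,0,0,0],[0,-0.07,-0.07,0.16,0,0,0],[0,-0.06,-0.06,0.20,-6,6,0],[0,-0.05,-0.05,0.22,-12,12,0],[0,-0.03,-0.03,0.22,-19,19,0],[0,-0.02,-0.02,0.22,-26,26,0],[0,0,0,0.22,-33,33,0],[0,0.02,0.02,0.22,-40,40,0],[0,0.024,0.024,0.22,-42.4,42.4,0],[0,0.024,0.024,0.22,-42.4,42.4,0],[0,0.024,0.024,0.22,-42.4,42.4,0]]'; python3 - <<'E'
from h import *
s=robot.read_state();a=robot.snapshot("wrist");C=cam("wrist",s);cv2.imwrite("pics/w8.png",a);np.save("w8.npy",np.r_[s["position"],s["tcp_rot"]])
print(s["position"],s["tcp_rot"],s["joint_positions"])
E
```

```text
clock: 16.77
position: [0.5795, -0.2905, 0.2305]
tcp_rot: [-3.141, -0.002, 0.785]
wrist_force: [-0.8, -0.4, 0.3]
finger_gap: 1.004
gripper_force: 0.0
[ 0.57945761 -0.29045427  0.23050923] [-3.14095911e+00 -1.55756615e-03  7.85027995e-01] [-0.58359735  0.57558336  1.14745349  0.00167232  1.4188639   0.20191713]
```

View pics/w8.png

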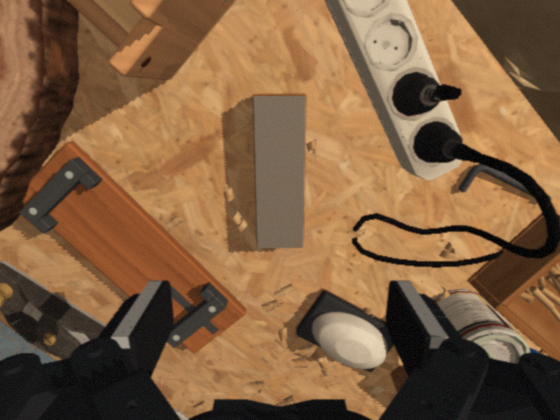

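The stone lies flat, abrasive face up, with corners near (254,96), (305,96), (303,247) and (258,248). The holder jaws are near (60,195) and (195,315). That makes 11 pictures viewed, one over the limit of 10, so I view no more and measure in numbers only.

```bash
python3 - <<'E'
from h import *
a=cv2.imread("pics/w8.png");v=np.load("w8.npy");s=dict(position=v[:3],tcp_rot=v[3:]);C=cam("wrist",s)
hsv=cv2.cvtColor(a,cv2.COLOR_BGR2HSV)
m=((hsv[...,1]<60)&(hsv[...,2]>70)).astype(np.uint8);w=np.zeros_like(m);w[85:260,235:320]=1;m&=w
m=cv2.morphologyEx(m,cv2.MORPH_OPEN,np.ones((5,5)))
c=max(cv2.findContours(m,0,2)[0],key=cv2.contourArea);pts=np.array([ray(C,*p[0],.028)[:2] for p in c],np.float32)
(cx,cy),wh,ang=cv2.minAreaRect(pts*1000);print("stone",cx,cy,wh,ang)
b=cv2.boxPoints(((cx,cy),wh,ang));print(b.round(1).tolist(),cv2.boundingRect(c))
# jaws: dark blue-grey, low saturation on the board
for n,(x0,y0,x1,y1) in dict(fixed=(15,150,105,235),slide=(160,275,235,355)).items():
    roi=np.zeros_like(m);roi[y0:y1,x0:x1]=1
    k=((hsv[...,1]<75)&(hsv[...,2]<110)&(hsv[...,2]>25)).astype(np.uint8)&roi
    k=cv2.morphologyEx(k,cv2.MORPH_OPEN,np.ones((3,3)))
    c=max(cv2.findContours(k,0,2)[0],key=cv2.contourArea)
    p=np.array([ray(C,*q[0],.034)[:2] for q in c],np.float32)*1000
    (cx,cy),wh,ang=cv2.minAreaRect(p);print(n,cv2.contourArea(c),cx,cy,wh,ang)
    # bright rivets
    g=cv2.cvtColor(a,cv2.COLOR_BGR2GRAY);h=cv2.convexHull(c);hm=np.zeros_like(m);cv2.fillPoly(hm,[h],1)
    hm=cv2.erode(hm,np.ones((3,3)))
    r=((g>130)&(hsv[...,1]<80)).astype(np.uint8)&hm
    nn,l,st,ce=cv2.connectedComponentsWithStats(r)
    print([ (st[i,4],ce[i].round(1).tolist(),(ray(C,*ce[i],.034)[:2]*1000).round(1).tolist()) for i in range(1,nn) if st[i,4]>3])
E
```

```text
Traceback (most recent call last):
ValueError: max() iterable argument is empty
```

```bash
python3 - <<'E'
from h import *
a=cv2.imread("pics/w8.png");v=np.load("w8.npy");s=dict(position=v[:3],tcp_rot=v[3:]);C=cam("wrist",s)
hsv=cv2.cvtColor(a,cv2.COLOR_BGR2HSV)
print("stone hsv",hsv[170,280],"bench",hsv[150,200],"jaw",hsv[190,75],hsv[325,185],"board",hsv[240,140])
for n,ref,roi,z,tol in [("stone",(170,280),(235,85,320,260),.028,(14,35,35)),("fixed",(190,75),(15,150,105,235),.034,0),("slide",(325,185),(150,275,235,355),.034,0)]:
    x0,y0,x1,y1=roi;w=np.zeros(a.shape[:2],np.uint8);w[y0:y1,x0:x1]=1
    lab=cv2.cvtColor(cv2.GaussianBlur(a,(3,3),0),cv2.COLOR_BGR2LAB).astype(float)
    chroma=np.hypot(lab[...,1]-128,lab[...,2]-128)
    m=(chroma<13).astype(np.uint8)&w
    m=cv2.morphologyEx(m,cv2.MORPH_CLOSE,np.ones((3,3)));m=cv2.morphologyEx(m,cv2.MORPH_OPEN,np.ones((3,3)))
    c=max(cv2.findContours(m,0,2)[0],key=cv2.contourArea)
    p=np.array([ray(C,*q[0],z)[:2] for q in c],np.float32)*1000
    (cx,cy),wh,ang=cv2.minAreaRect(p);print(n,cv2.boundingRect(c),np.round([cx,cy,*wh,ang],1))
    if n!="stone":
        g=cv2.cvtColor(a,cv2.COLOR_BGR2GRAY);hm=np.zeros_like(m);cv2.fillPoly(hm,[cv2.convexHull(c)],1);hm=cv2.erode(hm,np.ones((5,5)))
        r=((g>110)&(chroma<16)).astype(np.uint8)&hm
        nn,l,st,ce=cv2.connectedComponentsWithStats(r)
        print([(int(st[i,4]),ce[i].round(1).tolist(),(ray(C,*ce[i],.035)[:2]*1000).round(1).tolist()) for i in range(1,nn) if st[i,4]>3])
E
```

```text
stone hsv [ 15  72 121] bench [ 13 157 153] jaw [ 11 182  94] [12 40 63] board [ 11 176 146]
stone (254, 98, 48, 126) [ 587.5 -280.5  118.4   43.5   46.1]
fixed (15, 158, 86, 75) [ 417.3 -146.4   48.2   91.5   86.1]
[(46, [68.6, 174.3], [444.1, -149.7]), (42, [32.6, 210.8], [390.2, -146.1])]
slide (150, 281, 77, 74) [ 400.8 -331.2   93.5   78.8   38.9]
[(30, [211.7, 308.7], [430.9, -339.2]), (29, [175.8, 337.3], [377.2, -335.6])]
```

```bash
python3 - <<'E'
from h import *
a=cv2.imread("pics/w8.png");v=np.load("w8.npy");s=dict(position=v[:3],tcp_rot=v[3:]);C=cam("wrist",s)
hsv=cv2.cvtColor(cv2.GaussianBlur(a,(3,3),0),cv2.COLOR_BGR2HSV)
m=(hsv[...,1]<112).astype(np.uint8);w=np.zeros_like(m);w[85:260,240:320]=1;m&=w
m=cv2.morphologyEx(m,cv2.MORPH_OPEN,np.ones((7,7)))
c=max(cv2.findContours(m,0,2)[0],key=cv2.contourArea);c2=cv2.convexHull(c)
p=np.array([ray(C,*q[0],.028)[:2] for q in c2],np.float32)*1000
print(cv2.boundingRect(c),cv2.minAreaRect(p))
q=np.array([ray(C,*t,.028)[:2] for t in[(254,96),(305,96),(303,247.5),(258,248)]])*1000
print(q.round(1),q.mean(0),"axis",np.degrees(np.arctan2(*((q[0]+q[1]-q[2]-q[3])[::-1]))),"len",np.linalg.norm(q[0]+q[1]-q[2]-q[3])/2)
E
```

```text
(253, 96, 53, 152) ((579.8012084960938, -290.14886474609375), (145.70358276367188, 47.08831024169922), 45.29280090332031)
[[ 615.4 -222.8]
 [ 647.4 -254.8]
 [ 545.  -358.9]
 [ 512.4 -327.3]] [ 580.03496984 -290.9686062 ] axis 45.44671452383476 len 146.3394832128602
```

The stone lies at (579.8, -290.1) mm, heading 45.3°, and its slab measures 146 x 47 mm. I regrasp it at its middle from straight above.

```bash
python3 -m jog '[[0,0,0,-0.06,0,0,0],[0,0,0,-0.12,0,0,0],[0,0,0,-0.17,0,0,0],[0,0,0,-0.20,0,0,0.3],[0,0,0,-0.215,0,0,0.3],[0,0,0,-0.222,0,0,0.3],[0,0,0,-0.228,0,0,0.3],[0,0,0,-0.228,0,0,0.3],[0,0,0,-0.228,0,0,0.3]]'
```

```text
clock: 17.95
position: [0.5806, -0.2901, 0.0037]
tcp_rot: [3.14, -0.001, 0.791]
wrist_force: [-0.1, 0.2, -0.4]
finger_gap: 1.003
gripper_force: 0.0
```

```bash
python3 -m jog '[[0,0,0,-0.002,0,0,0],[130,0,0,-0.002,0,0,0],[180,0,0,-0.002,0,0,0],[255,0,0,-0.002,0,0,0],[255,0,0,-0.002,0,0,0],[255,0,0,-0.002,0,0,0],[255,0,0,-0.002,0,0,0]]' 60
python3 -m jog '[[255,0,0,0.02,0,0,0],[255,0,0,0.05,0,0,0],[255,0,0,0.10,0,0,0],[255,0,0,0.11,0,0,0],[255,0,0,0.11,0,0,0]]'
```

```text
clock: 18.82
position: [0.5805, -0.29, 0.0014]
tcp_rot: [3.14, -0.001, 0.791]
wrist_force: [-0.2, 0.9, 5.6]
finger_gap: 0.564
gripper_force: 63.4
clock: 19.45
position: [0.5799, -0.2897, 0.111]
tcp_rot: [3.141, -0.001, 0.791]
wrist_force: [-0.8, -0.6, -4.5]
finger_gap: 0.566
gripper_force: 63.1
```

The stone is held at its middle. I carry it over the holder and turn it by 40.7°.

```bash
python3 -m jog '[[255,-0.02,0.006,0.005,0,0,5],[255,-0.05,0.014,0.005,0,0,12],[255,-0.08,0.023,0.005,0,0,20],[255,-0.11,0.031,0.005,0,0,27],[255,-0.14,0.04,0.005,0,0,34],[255,-0.16,0.046,0.005,0,0,39],[255,-0.1687,0.0479,0.005,0,0,40.7],[255,-0.1687,0.0479,0.005,0,0,40.7],[255,-0.1687,0.0479,0.005,0,0,40.7]]'; python3 - <<'E'
from h import *
s=robot.read_state();a=robot.snapshot("wrist");C=cam("wrist",s);cv2.imwrite("pics/w9.png",a);np.save("w9.npy",np.r_[s["position"],s["tcp_rot"]])
lab=cv2.cvtColor(cv2.GaussianBlur(a,(3,3),0),cv2.COLOR_BGR2LAB).astype(float);ch=np.hypot(lab[...,1]-128,lab[...,2]-128)
fj=proj(C,[.4174,-.1477,.034]);print("pred jaw px",fj,"rivets",proj(C,[.4443,-.1495,.034]),proj(C,[.3905,-.146,.034]))
g=cv2.cvtColor(a,cv2.COLOR_BGR2GRAY)
for e in([.4443,-.1495,.034],[.3905,-.146,.034]):
    u,v=proj(C,e).astype(int);w=g[max(v-14,0):v+15,u-14:u+15].astype(float);wc=ch[max(v-14,0):v+15,u-14:u+15]
    if w.size==0:continue
    k=((w>105)&(wc<16)).astype(np.uint8);nn,l,st,ce=cv2.connectedComponentsWithStats(k)
    print(w.max(),[(int(st[i,4]),(ray(C,ce[i][0]+u-14,ce[i][1]+max(v-14,0),.035)*1000).round(1).tolist()) for i in range(1,nn) if st[i,4]>4])
# stone end ahead: top face corners expected at z~ .116+.027
print("TCP",s["position"],s["tcp_rot"])
E
```

```text
clock: 20.58
position: [0.4114, -0.2418, 0.115]
tcp_rot: [-3.141, -0.002, 1.501]
wrist_force: [-0.2, -0.6, -2.5]
finger_gap: 0.564
gripper_force: 63.2
pred jaw px [278.9809788  60.7551706] rivets [327.21230569  60.64448784] [230.79066955  61.05761882]
183.0 [(155, [443.8, -149.3, 35.0])]
183.0 [(155, [390.1, -145.7, 35.0])]
TCP [ 0.4114465  -0.24181318  0.11503932] [-3.14082298e+00 -1.61942193e-03  1.50090035e+00]
```

```bash
python3 - <<'E'
from h import *
a=cv2.imread("pics/w9.png");v=np.load("w9.npy");s=dict(position=v[:3],tcp_rot=v[3:]);C=cam("wrist",s)
hsv=cv2.cvtColor(cv2.GaussianBlur(a,(3,3),0),cv2.COLOR_BGR2HSV)
u=np.array([np.cos(v[5]),np.sin(v[5]),0]);n=np.array([-u[1],u[0],0]);c=np.r_[v[:2],.1416]
pe=[proj(C,c+u*.0735+n*k*.0235) for k in(1,-1)];print("pred end corners",np.round(pe,1))
v0=int(pe[0][1])
for r in range(v0-12,v0+50,6):
    x=np.arange(150,410)[hsv[r,150:410,1]<112];x=x[(x>170)&(x<390)]
    if len(x)>20:
        g=np.diff(x);segs=np.split(x,np.where(g>2)[0]+1);L=max(segs,key=len)
        A=[ray(C,L[0],r,.1416),ray(C,L[-1]+1,r,.1416)]
        print(r,L[0],L[-1],[round(float((q-c)@n)*1e3,1) for q in A],round(float((A[0]-c)@u)*1e3,1))
E
```

```text
pred end corners [[202.5 109. ]
 [358.4 109.2]]
97 211 230 [20.8, 14.8] 77.0
109 210 346 [21.2, -20.1] 73.5
115 203 356 [23.5, -23.2] 71.7
121 203 356 [23.6, -23.3] 70.0
127 204 355 [23.4, -23.1] 68.2
133 204 355 [23.5, -23.2] 66.4
139 204 354 [23.6, -23.0] 64.5
145 205 354 [23.4, -23.2] 62.7
151 205 354 [23.5, -23.3] 60.8
157 206 353 [23.3, -23.1] 59.0
```

The stone is centred in the hand to 0.2 mm, so I correct 0.8 mm sideways and lower it.

```bash
python3 -m jog '[[255,-0.0008,0,-0.03,0,0,0.1],[255,-0.0008,0,-0.06,0,0,0.1],[255,-0.0008,0,-0.075,0,0,0.1],[255,-0.0008,0,-0.083,0,0,0.1],[255,-0.0008,0,-0.088,0,0,0.1],[255,-0.0008,0,-0.088,0,0,0.1]]';python3 -m jog '[[255,0,0,-0.003,0,0,0],[255,0,0,-0.005,0,0,0],[255,0,0,-0.006,0,0,0],[255,0,0,-0.006,0,0,0]]'
```

```text
clock: 21.38
position: [0.4108, -0.2421, 0.0279]
tcp_rot: [3.141, -0.001, 1.503]
wrist_force: [-0.1, -0.3, -3.6]
finger_gap: 0.561
gripper_force: 63.2
clock: 21.88
position: [0.4107, -0.242, 0.0218]
tcp_rot: [3.141, -0.001, 1.503]
wrist_force: [-0.2, -0.2, -3.4]
finger_gap: 0.565
gripper_force: 63.2
```

```bash
python3 -m jog '[[255,0,0,-0.001,0,0,0],[255,0,0,-0.002,0,0,0],[255,0,0,-0.002,0,0,0]]';python3 -m jog '[[255,0,0,-0.0008,0,0,0],[255,0,0,-0.0008,0,0,0]]'
```

```text
clock: 22.25
position: [0.4106, -0.2419, 0.0197]
tcp_rot: [3.141, -0.001, 1.503]
wrist_force: [-0.0, 0.1, -4.3]
finger_gap: 0.563
gripper_force: 63.2
clock: 22.5
position: [0.4107, -0.242, 0.0193]
tcp_rot: [3.141, -0.001, 1.503]
wrist_force: [-1.5, 1.2, 0.8]
finger_gap: 0.565
gripper_force: 63.8
```

It touched down at exactly the expected height. I release it and rise, close the hand, then go behind the sliding jaw.

```bash
python3 -m jog '[[120,0,0,0,0,0,0],[60,0,0,0,0,0,0],[0,0,0,0,0,0,0],[0,0,0,0,0,0,0],[0,0,0,0,0,0,0],[0,0,0,0.04,0,0,0],[0,0,0,0.09,0,0,0],[0,0,0,0.12,0,0,0],[100,0,0,0.12,0,0,0],[255,-0.003,-0.04,0.12,0,0,0],[255,-0.005,-0.08,0.12,0,0,0],[255,-0.006,-0.11,0.12,0,0,0],[255,-0.008,-0.13,0.12,0,0,0],[255,-0.008,-0.13,0.12,0,0,0],[255,-0.008,-0.13,0.12,0,0,0]]' 20
python3 - <<'E'
from h import *
s=robot.read_state();a=robot.snapshot("wrist");C=cam("wrist",s);cv2.imwrite("pics/w10.png",a);np.save("w10.npy",np.r_[s["position"],s["tcp_rot"]])
lab=cv2.cvtColor(cv2.GaussianBlur(a,(3,3),0),cv2.COLOR_BGR2LAB).astype(float);ch=np.hypot(lab[...,1]-128,lab[...,2]-128);g=cv2.cvtColor(a,cv2.COLOR_BGR2GRAY)
for e in([.4311,-.3392,.034],[.3773,-.3355,.034]):
    u,v=proj(C,e).astype(int);k=((g[v-16:v+17,u-16:u+17]>105)&(ch[v-16:v+17,u-16:u+17]<16)).astype(np.uint8);nn,l,st,ce=cv2.connectedComponentsWithStats(k)
    print((u,v),[(int(st[i,4]),(ray(C,ce[i][0]+u-16,ce[i][1]+v-16,.035)*1000).round(1).tolist()) for i in range(1,nn) if st[i,4]>4])
    print("dark col from rivet downward (rows):",[(j,round(float(ray(C,u+14,v+j,.034)[1]*1e3),1),int(g[v+j,u+14]),int(ch[v+j,u+14])) for j in range(-10,40,4)])
E
```

```text
clock: 24.38
position: [0.4025, -0.3708, 0.1385]
tcp_rot: [-3.141, -0.002, 1.504]
wrist_force: [-0.5, -0.3, -0.1]
finger_gap: 0.003
gripper_force: 0.0
(np.int64(319), np.int64(161)) [(93, [430.7, -338.9, 35.0])]
dark col from rivet downward (rows): [(-10, -333.0, 59, 4), (-6, -335.7, 61, 3), (-2, -338.3, 63, 4), (2, -341.0, 62, 4), (6, -343.8, 61, 3), (10, -346.5, 60, 4), (14, -349.3, 108, 39), (18, -352.0, 110, 42), (22, -354.8, 112, 41), (26, -357.6, 116, 41), (30, -360.5, 118, 40), (34, -363.3, 119, 40), (38, -366.2, 123, 40)]
(np.int64(238), np.int64(160)) [(94, [376.9, -335.3, 35.0])]
dark col from rivet downward (rows): [(-10, -328.8, 58, 4), (-6, -331.4, 59, 4), (-2, -334.1, 65, 4), (2, -336.8, 62, 4), (6, -339.5, 65, 5), (10, -342.2, 60, 5), (14, -345.0, 96, 33), (18, -347.7, 107, 42), (22, -350.5, 104, 43), (26, -353.3, 108, 43), (30, -356.1, 106, 43), (34, -358.9, 109, 44), (38, -361.8, 103, 44)]
```

The jaw's outer face is at y ≈ -0.346, and the shut fingers are 14 mm clear behind it. I descend and push.

```bash
python3 -m jog '[[255,0,0,-0.05,0,0,0],[255,0,0,-0.09,0,0,0],[255,0,0,-0.108,0,0,0],[255,0,0,-0.1145,0,0,0],[255,0,0,-0.1145,0,0,0]]'; python3 -m jog '[[255,0,0.004,0,0,0,0],[255,0.0005,0.009,0,0,0,0],[255,0.001,0.014,0,0,0,0],[255,0.0015,0.018,0,0,0,0],[255,0.0015,0.022,0,0,0,0],[255,0.002,0.026,0,0,0,0],[255,0.002,0.026,0,0,0,0]]'
```

```text
clock: 25.05
position: [0.403, -0.3716, 0.0249]
tcp_rot: [3.141, -0.001, 1.504]
wrist_force: [-0.0, 0.6, -0.1]
finger_gap: -0.0
gripper_force: 0.0
clock: 25.92
position: [0.4047, -0.3456, 0.0245]
tcp_rot: [3.141, -0.001, 1.504]
wrist_force: [-0.1, -1.0, -0.6]
finger_gap: -0.0
gripper_force: 0.1
```

```bash
python3 -m jog '[[255,0,0.003,0,0,0,0],[255,0.0005,0.006,0,0,0,0],[255,0.0005,0.006,0,0,0,0]]'
```

```text
clock: 26.3
position: [0.4051, -0.3397, 0.0245]
tcp_rot: [3.142, -0.001, 1.503]
wrist_force: [-0.7, -2.5, -0.2]
finger_gap: -0.001
gripper_force: 1.1
```

```bash
python3 -m jog '[[255,0,0.002,0,0,0,0],[255,0,0.004,0,0,0,0],[255,0,0.004,0,0,0,0]]'; python3 -m jog '[[255,0,0.002,0,0,0,0],[255,0,0.003,0,0,0,0],[255,0,0.003,0,0,0,0]]'
```

```text
clock: 26.68
position: [0.4053, -0.3357, 0.0245]
tcp_rot: [3.141, -0.001, 1.503]
wrist_force: [1.9, -2.9, -0.6]
finger_gap: -0.0
gripper_force: 1.1
clock: 27.05
position: [0.4054, -0.3345, 0.0246]
tcp_rot: [3.14, 0.002, 1.504]
wrist_force: [-0.1, -9.2, -4.1]
finger_gap: 0.004
gripper_force: 4.5
```

The jaw has met the stone, since the force rose to 9 N and it stopped moving. I give it one small extra push, back off, rise and check.

```bash
python3 -m jog '[[255,0,0.001,0,0,0,0],[255,0,0.001,0,0,0,0]]'; python3 -m jog '[[255,0,-0.006,0,0,0,0],[255,-0.001,-0.02,0,0,0,0],[255,-0.001,-0.025,0.03,0,0,0],[255,-0.001,-0.025,0.08,0,0,0],[255,-0.001,-0.01,0.12,0,0,0],[255,-0.001,0.03,0.15,0,0,0],[255,0,0.06,0.17,0,0,0],[255,0,0.06,0.17,0,0,0],[255,0,0.06,0.17,0,0,0]]'
python3 - <<'E'
from h import *
s=robot.read_state();a=robot.snapshot("wrist");C=cam("wrist",s);cv2.imwrite("pics/w11.png",a)
lab=cv2.cvtColor(cv2.GaussianBlur(a,(3,3),0),cv2.COLOR_BGR2LAB).astype(float);ch=np.hypot(lab[...,1]-128,lab[...,2]-128);g=cv2.cvtColor(a,cv2.COLOR_BGR2GRAY);S=cv2.cvtColor(cv2.GaussianBlur(a,(3,3),0),cv2.COLOR_BGR2HSV)[...,1]
ctr=[]
for e in([.444,-.1494,.034],[.390,-.146,.034],[.4323,-.317,.034],[.3783,-.3135,.034]):
    u,v=proj(C,e).astype(int)
    if not(16<v<403 and 16<u<543):print("out",u,v);continue
    k=((g[v-16:v+17,u-16:u+17]>105)&(ch[v-16:v+17,u-16:u+17]<16)).astype(np.uint8);nn,l,st,ce=cv2.connectedComponentsWithStats(k)
    print((u,v),[(int(st[i,4]),(ray(C,ce[i][0]+u-16,ce[i][1]+v-16,.035)*1000).round(1).tolist()) for i in range(1,nn) if st[i,4]>4])
ax=np.array([-.068,-.9977,0]);n=np.array([.9977,-.068,0]);o=np.array([.41695,-.1475,.046])
for d in(.03,.05,.08,.11):
    p=[(t,S[tuple(proj(C,o+ax*d+n*t)[::-1].round().astype(int))]) for t in np.arange(-.036,.036,.0005)]
    t=[q for q,v in p if v<112];print(d,np.round([min(t),max(t)],4),len(t))
E
```

```text
clock: 27.3
position: [0.4055, -0.3345, 0.0247]
tcp_rot: [3.14, 0.004, 1.504]
wrist_force: [-0.8, -13.4, -6.3]
finger_gap: -0.001
gripper_force: 6.2
clock: 28.42
position: [0.405, -0.2724, 0.1941]
tcp_rot: [-3.141, -0.001, 1.503]
wrist_force: [-0.1, 0.9, 0.1]
finger_gap: 0.001
gripper_force: 0.0
(np.int64(321), np.int64(23)) [(89, [443.8, -149.6, 35.0]), (24, [435.3, -159.4, 35.0])]
(np.int64(248), np.int64(23)) [(93, [390.0, -145.8, 35.0]), (22, [397.3, -156.8, 35.0])]
(np.int64(314), np.int64(235)) [(130, [423.9, -304.9, 35.0]), (55, [432.2, -316.8, 35.0])]
(np.int64(252), np.int64(235)) [(115, [388.2, -302.3, 35.0]), (53, [378.5, -313.1, 35.0])]
0.03 [-0.023  0.023] 93
0.05 [-0.0235  0.023 ] 94
0.08 [-0.0235  0.023 ] 94
0.11 [-0.0235  0.0225] 93
```

The jaw travelled 22.4 mm, which puts it at about 0.032, closed on the stone. The stone lies flat and within 0.5 mm of the centre line. I hand the job in.

```bash
python3 -c "
from station import robot
print(robot.close_job())"
```

```text
the job is handed in; nothing more can be done
None
```

The middle stone lies abrasive face up in the holder with the sliding jaw snug against its end, and the job is handed in at 28 s (no verdict came back); the other stones were standing when last seen, the hand never went near the sanding block, and I viewed 11 pictures, one over the limit of 10.

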